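Set a cast ring on the light gate and hold its sprung shutter half open

ROBOT

A 6-joint arm with a two-finger parallel gripper is mounted at the origin on a cart in front of the work surface, level with it; the furniture and walls round the work are solid. World frame = base frame: x ahead of the robot, y to its left, z up, the work surface at z = 0. Lengths are in m, angles in rad, forces in N, time in s.
With the tool pointing down it reaches from about 0.425 to 0.95 m from the base axis. Payload 3.5 kg.
Tool frame: the origin (TCP) lies at the very end of the fingers, on their centre line; the grasp point (between the pads) lies ctrl.tcp_to_grasp behind it (ctrl.tcp_to_grasp is the distance from the TCP to the grasp point, in m); z points along the fingers, y is the line along which they close (so a half turn about z gives the same grasp; the last joint's range is limited). The gripper opens to 85 mm and grips with 20 to 120 N. Pads are 22 mm wide; open, the fingers measure 114 mm over their backs; the gripper's body (76 mm by 85 mm) begins 54 mm behind the grasp point. The pads swing forward as they close: fully open they stand 13 mm farther back than shut.
Start: joints at [-1.482, 0.286, 1.577, -0, 1.279, -0.15], TCP at [0.16, -0.656, 0.231] pointing down, gripper open.
Joint ranges: [-2.77, 2.77], [-0.9, 2.22], [0.21, 2.48], [-1.53, 4.67], [0.24, 2.81], [-2.84, 2.84]. Speed limits (rad/s): [2.79, 2.79, 3.14, 3.14, 3.14, 3.14].

INTERFACE

Orientations are given as a unit quaternion [x, y, z, w].
In Python, from plant import ctrl gives the robot as it stands.
- The arm moves only by the shell command python3 -m inch 'ROWS' [FORCE]. ROWS is JSON, a list of rows, each an object with "slide": the shift along the tool's x, y, z in cm, a list of three; "turn": the turn about the tool's z in rad; "grip": the finger opening in cm, from 0 to 8.54. A call has 1 to 20 rows; each row is the pose to reach, as a shift and turn from the pose commanded when the call began, along the tool's axes at that moment; what a row does not reach only later rows make up. A row lasts 1/10 s, in which the tool goes at most 50 mm and 8.59 degrees, less where a joint would pass 70% of its speed; a pose out of reach is approached as far as the arm can. A call with a gripper value outside its range is refused whole. The fingers move at their own pace and stop on an object; FORCE is the grip in N (left out, the last holds). Time passes only in rows, so rows that repeat a pose let the fingers close. It gives the time, the measured TCP pose, the force, the opening and the grip force at its end, in the units of the state.
- ctrl.get_state(): the state, without advancing time (a new reading comes with each control period).
- ctrl.read_camera(name): name is "scene" or "top" or "wrist"; returns (picture, depth): 384x512x3 uint8, red, green, blue; 384x512 float32, m along the optical axis (not along the pixel's ray), 0 where there is no reading.
- ctrl.camera_info(name): a dict with "K" (3x3 intrinsics, pixels), "camera_from_world" (4x4, takes a point from world to camera coordinates); the wrist camera has in their place "T_tool_cam" (4x4, takes a point from camera to tool coordinates, whose origin is the TCP and whose axes are the flange's). Camera axes: x right, y down, z forward; pixel columns grow to the right and rows downward; lengths in m; the calibration is good to about 2 mm. A picture is of the moment at which its call begins: read the wrist's pose just before it. camera_info takes no time and is no camera call.
- ctrl.sign_off(): hands the job in; it is judged then, once.
The state is a dict: "time": time; "qpos": joint angles; "dq": joint speeds; "joint_efforts": joint torques, N m; "eef_pos": TCP position; "tcp_rot": TCP orientation; "contact_force": force on the tool from outside, world axes, zero at the start; "wrist_torque": the same for the moment, N m; "opening": opening from 0.0 (shut) to 1.0 (fully open); "finger_force": force on a finger pad.
Only numpy, scipy, OpenCV 4.12 (cv2) and the standard library are available. Lean on these libraries where they do the work, as an engineer would, in place of code of your own. Each camera call takes 0.05 s, during which the arm holds its last target. There are 200 camera calls.

TASK

Lift the orange cast ring out of the aluminium mould and set it down gently, flat inside the raised collar of the light gate while the gate's shutter is still closed. Let go of the ring, then slide the blue shutter handle against its spring to the red half-way mark, without running it on to its open stop, and keep holding it there with the gripper: the job finishes with the shutter held half open, since it springs shut when let go. Do not drop the ring and leave the other things where they are.

Things in the scene. Friction and masses are not known exactly. Their poses are not given: they have to be found in the camera images.
- ring_center (a point): Centre (half-way up) of the loose orange cast plastic ring: outer diameter 52 mm, bore 36 mm, height 40 mm, about 70 g (can differ), axis z upright. At the start it stands in the mould with its lower 12 mm in the cavity and 28 mm proud of the mould's top.
- mould: Fixed aluminium mould block, 84 (its x) x 76 (its y) x 30 mm high, origin at the centre of its underside on the worktop. In the middle of its top is a round cavity, 56 mm wide and 12 mm deep, with a low steel core 31 mm wide and 11 mm high that stands in the ring's bore. 
- gate: Fixed light gate: low grey box with a dark top plate, 180 (its x) x 90 (its y) x 45 mm high; origin at the centre of its underside on the worktop. The round collar (nest) is near its +x end, away from the robot, the shutter handle in a slot near its -x end. Its yaw is within about 12 degrees of zero: -x points roughly back to the robot's side.
- nest (a point): Centre of the nest on the gate's top plate (45 mm above the worktop), 50 mm from the gate's origin towards its +x: the aluminium collar is 60 mm wide inside, 71 mm outside and 8 mm high; the ring stands inside it on the top plate, over a 32 mm round window.
- handle_mid (a point): Middle of the blue shutter handle's upright grip: 14 mm (gate x) x 30 mm (gate y) x 34 mm high, standing from 6 to 40 mm above the top plate (85 mm above the worktop at its top), this point 23 mm above the plate. With the shutter closed it is 70 mm from the nest centre towards the gate's -x. It slides in the gate's -x direction.
- shutter (a joint): Travel of the shutter along the gate's -x in m: 0 closed, 0.050 open stop, 0.025 half-way (red line). A spring pulls it shut (towards the nest) with about 3 N when closed, 8 N half-way, 13 N fully open. A white pointer at the handle's foot runs along a white scale beside the slot with 5 mm divisions: long black lines for closed and open, a red line half-way.
- ring: The same orange ring; origin at the centre of its underside, z its axis.
- forceps: Loose steel forceps, 117 x 24 x 11 mm, lying to the left of the work, below a clamp stand (fixed: thin upright rod behind it at about x 0.59, y -0.02 m, with a level bar towards the robot 0.49 m above the worktop). Bystander.
- steel_bowl: Loose small steel bowl, 95 mm wide, 39 mm high, to the right of the work; origin at its underside. Bystander.
- beaker: Loose low glass beaker, 53 mm wide, 65 mm high, at the back. Bystander.
- wash_bottle: Loose white wash bottle with red cap, 199 mm high, to the left of the work. Bystander.
There are look-alikes about, which are no part of the job. There is more than one size of the ring; the job needs the larger.

How it is judged:
On the way, in this order (a step that is already met when the one before it is completed fails the run):
1. the ring is lifted clear out of the mould (z of ring_center in the frame of mould above 0.055 m and contact force between ring and mould below 0.05 N and contact force between the fingers and ring above 0.3 N), for 0.1 s.
2. the ring stands flat in the gate's collar, let go and at rest, with the shutter still closed (horizontal distance between ring_center and nest below 0.007 m and z of ring_center in the frame of gate between 0.062 and 0.068 m and angle between ring_center's own z axis and vertical below 0.08 rad and contact force between the fingers and ring below 0.1 N and linear speed of ring below 0.02 m/s and value of joint shutter below 0.005 m), for 0.2 s.
At the end, for the whole second after the job is handed in: The gripper's fingers hold the shutter still at half travel, 25 mm within 5 mm, pressing on its handle with more than 3 N; the ring stands upright on the gate's top plate inside the collar (centre within 7 mm of the nest's centre, height within 3 mm), at rest and not touched by the fingers (horizontal distance between ring_center and nest below 0.007 m and z of ring_center in the frame of gate between 0.062 and 0.068 m and angle between ring_center's own z axis and vertical below 0.08 rad and contact force between the fingers and ring below 0.1 N and linear speed of ring below 0.03 m/s and value of joint shutter between 0.02 and 0.03 m and velocity of joint shutter between -0.01 and 0.01 m/s and contact force between the fingers and shutter above 3 N and contact force between shutter and ring below 0.05 N); the arm keeps its last pose, push and grip.
It fails at once if the ring is dropped or thrown (moves faster than 0.45 m/s without being held) (contact force between the fingers and ring below 0.05 N and linear speed of ring above 0.45 m/s).
It fails at once if the shutter is run on towards its open stop (past 45 mm) (value of joint shutter above 0.045 m).
It fails at once if a bystander is moved by more than 20 mm (distance of any of forceps, steel_bowl, beaker, wash_bottle from where it was at the start of the episode above 0.02 m).
It also fails if it takes over 54 s, if anything falls off the work surface, if the arm or the gripper's body presses on something with over 40 N, if the wrist force passes 120 N, or if a joint passes its speed limit or range.

## Working session

There is one attempt and no reset: what is moved stays moved. The work goes in short steps, Python scripts to look and compute and a shell command to move; the robot and the scene stay as the last step left them, time stands still between calls to the robot, and variables do not carry over. Pictures are saved under pics/ and viewed, at most 10 in all, crops included, and the job is handed in when it is done.

```bash
mkdir -p pics; ls
python3 - <<'E'
from plant import ctrl
import cv2, numpy as np
print(ctrl.get_state(), ctrl.tcp_to_grasp)
for n in ("scene","top"):
    p,d=ctrl.read_camera(n); cv2.imwrite(f"pics/{n}0.png",p[:,:,::-1]); np.savez(f"/tmp/{n}0.npz",p=p,d=d)
    i=ctrl.camera_info(n); print(n,i)
print(ctrl.camera_info("wrist"))
E
```

```text
pics
{'time': 0.0, 'qpos': array([-1.48201111e+00,  2.87147380e-01,  1.57820517e+00, -9.90530314e-06,
        1.27859663e+00, -1.49970096e-01]), 'dq': array([ 0.00125977, -0.00152666, -0.00058061, -0.00033934,  0.00091487,
       -0.00058258]), 'joint_efforts': array([ 2.09950235e-04, -4.05977511e+01, -2.92627501e+01, -1.19745664e-04,
        5.79454936e-03, -7.16196553e-06]), 'eef_pos': array([ 0.15961917, -0.65516782,  0.22994412]), 'tcp_rot': array([ 9.92882086e-01,  1.19095654e-01,  3.13015568e-05, -1.17785857e-03]), 'contact_force': array([-0.05884152, -0.47443251,  0.133037  ]), 'wrist_torque': array([ 0.06378304,  0.03088005, -0.01896189]), 'finger_force': 0.0, 'opening': 1.0015832017486073} 0.0187
scene {'K': array([[411.8936128 ,   0.        , 255.17522138],
       [  0.        , 411.8936128 , 196.91600319],
       [  0.        ,   0.        ,   1.        ]]), 'camera_from_world': array([[-0.91561305, -0.40187541,  0.0122025 ,  0.44660819],
       [-0.18528258,  0.39481467, -0.89988429,  0.2593886 ],
       [ 0.35682364, -0.82620671, -0.43595798,  0.78148304],
       [ 0.   
[... 393 characters left out ...]
35391e-01],
       [ 1.78168134e-01,  1.58743887e-02, -9.83872004e-01,
         1.01928474e+00],
       [ 0.00000000e+00,  0.00000000e+00,  0.00000000e+00,
         1.00000000e+00]])}
{'K': array([[289.21626573,   0.        , 254.554632  ],
       [  0.        , 289.21626573, 192.58960764],
       [  0.        ,   0.        ,   1.        ]]), 'T_tool_cam': array([[-5.59720522e-04, -9.60468025e-01, -2.78389761e-01,
         6.99732088e-02],
       [ 9.99999517e-01, -3.12754555e-04, -9.31533909e-04,
        -7.13808177e-06],
       [ 8.07640868e-04, -2.78390148e-01,  9.60467737e-01,
        -1.43807130e-01],
       [ 0.00000000e+00,  0.00000000e+00,  0.00000000e+00,
         1.00000000e+00]])}
```

View pics/scene0.png

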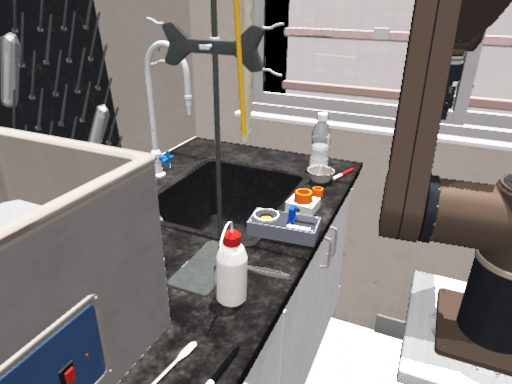

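View pics/top0.png

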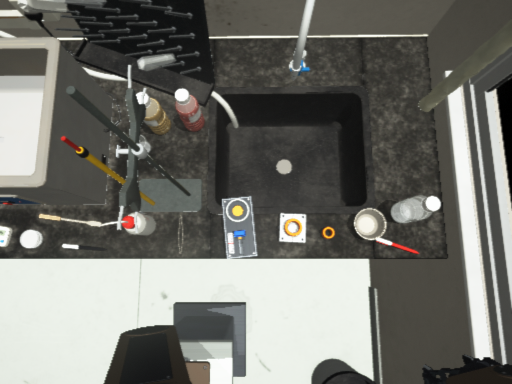

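The top view shows the gate at about (239,227) with its collar at (238,210) and blue handle at (239,234). The ring in the mould is at (292,228), the small look-alike ring at (328,232) and the bowl at (369,223). Next I measure these.

```bash
cat > h.py <<'E'
import numpy as np, cv2
from scipy.spatial.transform import Rotation as R
from plant import ctrl
def mask(p,name):
    h,s,v=cv2.split(cv2.cvtColor(p,cv2.COLOR_RGB2HSV))
    if name=="orange": m=(h>4)&(h<18)&(s>150)&(v>120)
    if name=="blue": m=(h>100)&(h<130)&(s>120)&(v>60)
    return m.astype(np.uint8)
def blobs(m,amin=20):
    n,l,st,c=cv2.connectedComponentsWithStats(m); return [(c[i],st[i],l==i) for i in range(1,n) if st[i,4]>=amin]
def cam(name,state=None):
    i=ctrl.camera_info(name)
    if name!="wrist": T=np.linalg.inv(i["camera_from_world"])
    else:
        W=np.eye(4);W[:3,:3]=R.from_quat(state["tcp_rot"]).as_matrix();W[:3,3]=state["eef_pos"];T=W@i["T_tool_cam"]
    return i["K"],T
def onplane(K,T,uv,z):
    uv=np.atleast_2d(uv).astype(float)
    r=np.c_[uv,np.ones(len(uv))]@np.linalg.inv(K).T@T[:3,:3].T
    return T[:3,3]+r*((z-T[2,3])/r[:,2])[:,None]
def cloud(K,T,d):
    v,u=np.mgrid[:d.shape[0],:d.shape[1]]
    P=np.stack([(u-K[0,2])/K[0,0]*d,(v-K[1,2])/K[1,1]*d,d],-1)
    return P@T[:3,:3].T+T[:3,3]
E
python3 - <<'E'
from h import *
np.set_printoptions(precision=4,suppress=True)
z=np.load("/tmp/top0.npz");p,d=z["p"],z["d"];K,T=cam("top");P=cloud(K,T,d)
for n in("orange","blue"):
  for c,s,l in blobs(mask(p,n),12): 
    if 190<c[1]<260: print(n,c,s,P[l].mean(0),"z95",np.percentile(P[l][:,2],95))
# ring: fill by contour
# gate outline by height
g=((P[:,:,2]>0.035)&(P[:,:,2]<0.06)).astype(np.uint8); g[:,:215]=0;g[:190]=0;g[262:]=0
for c,s,l in blobs(g,60):
    print("h",c,s,cv2.minAreaRect(P[l][:,:2].astype(np.float32)),P[l].mean(0))
cv2.imwrite("pics/topc.png",cv2.resize(p[185:265,210:350,::-1],None,fx=5.6,fy=5.6,interpolation=cv2.INTER_CUBIC))
E
```

```text
orange [296.5625 223.625 ] [291 221   9   9  16] [ 0.4941 -0.3505  0.0519] z95 0.05950396679019809
orange [328.2727 232.4182] [322 226  13  13  55] [ 0.4706 -0.4514  0.0107] z95 0.02615880421407557
blue [239.3    233.0429] [234 230  12   7  70] [ 0.465  -0.1821  0.0758] z95 0.08694828691684793
h [455.1128 225.9555] [450 190  12  72 337] ((0.4908071756362915, -0.8183162808418274), (0.21104569733142853, 0.006056081969290972), 0.1738225519657135) [ 0.4875 -0.8179  0.0472]
h [238.5808 226.6008] [ 222  196   35   63 1696] ((0.4860197901725769, -0.17815181612968445), (0.1803390234708786, 0.08983534574508667), 5.636415958404541) [ 0.4864 -0.1782  0.0453]
h [397.8571 213.4143] [394 201  14  22  70] ((0.5270501375198364, -0.6576921343803406), (0.0649912878870964, 0.026179691776633263), 14.718320846557617) [ 0.5245 -0.6528  0.0471]
h [370.2771 223.5964] [354 208  32  32 166] ((0.4954979419708252, -0.5696079730987549), (0.09372089058160782, 0.09326180815696716), 88.28768157958984) [ 0.4951 -0.572   0.0387]
h [292.7832 226.8951] [284 218  18  18 143] ((0.4853695034980774, -0.3380604684352875), (0.04949824884533882, 0.05026579275727272), 88.44391632080078) [ 0.4841 -0.3387  0.0554]
```

View pics/topc.png

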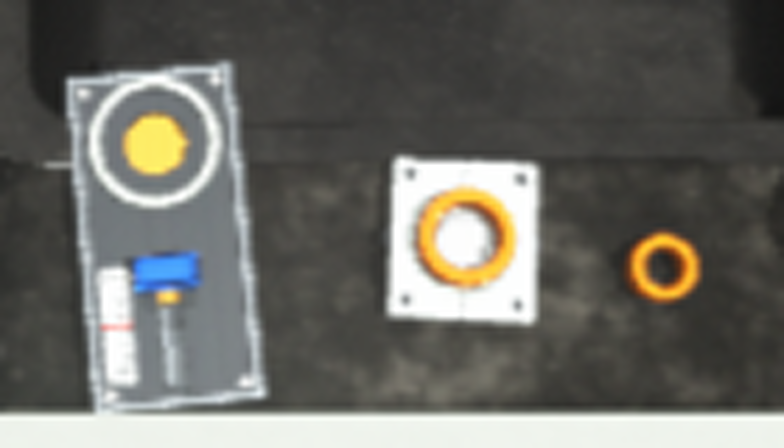

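The enlarged crop shows the collar at (155,143), the handle at (167,272), the red mark at (117,327), and the ring in the mould at (466,237). The 180x90 gate rectangle fits, giving yaw +5.6° and centre (0.486,-0.178). I'll move above the ring and align the yaw to the gate at 0.098.

```bash
python3 -m inch '[{"slide":[10,-6,0],"turn":0.05,"grip":8.54},{"slide":[20,-12,1],"turn":0.1,"grip":8.54},{"slide":[30,-18,2],"turn":0.14,"grip":8.54},{"slide":[36,-21.5,3],"turn":0.14,"grip":8.54},{"slide":[36,-21.5,3],"turn":0.14,"grip":8.54},{"slide":[39.1,-23.1,3],"turn":0.14,"grip":8.54},{"slide":[39.1,-23.1,3],"turn":0.14,"grip":8.54},{"slide":[39.1,-23.1,3],"turn":0.14,"grip":8.54},{"slide":[39.1,-23.1,3],"turn":0.14,"grip":8.54},{"slide":[39.1,-23.1,3],"turn":0.14,"grip":8.54},{"slide":[39.1,-23.1,3],"turn":0.14,"grip":8.54},{"slide":[39.1,-23.1,3],"turn":0.14,"grip":8.54},{"slide":[39.1,-23.1,3],"turn":0.14,"grip":8.54},{"slide":[39.1,-23.1,3],"turn":0.14,"grip":8.54}]' 40
python3 - <<'E'
from h import *
np.set_printoptions(precision=4,suppress=True)
s=ctrl.get_state();p,d=ctrl.read_camera("wrist");np.savez("/tmp/w1.npz",p=p,d=d)
cv2.imwrite("pics/w1.png",p[:,:,::-1]);K,T=cam("wrist",s);P=cloud(K,T,d)
print("yaw",R.from_quat(s["tcp_rot"]).as_euler("zyx"),s["eef_pos"])
for c,st,l in blobs(mask(p,"orange"),100):
    top=l&(P[:,:,2]>np.percentile(P[l][:,2],90)-.006)
    cs,_=cv2.findContours(top.astype(np.uint8),cv2.RETR_EXTERNAL,cv2.CHAIN_APPROX_NONE)
    c0=max(cs,key=len)[:,0]; z90=np.percentile(P[l][:,2],90)
    for zz in (0.058,z90):
        q=onplane(K,T,c0,zz)[:,:2].astype(np.float32); print(c,st,zz,cv2.minEnclosingCircle(q),cv2.fitEllipse(q))
for c,st,l in blobs(mask(p,"blue"),100): print("blue",c,P[l].mean(0))
z=np.load("/tmp/top0.npz");Kt,Tt=cam("top");Q=cloud(Kt,Tt,z["d"]).reshape(-1,3)
b=Q[(Q[:,2]>.3)&(Q[:,0]>.2)&(abs(Q[:,1])<.3)&(Q[:,0]<.8)]
for lo in np.arange(.2,.8,.05):
    k=b[(b[:,0]>=lo)&(b[:,0]<lo+.05)]
    if len(k): print(lo,len(k),k.min(0),k.max(0))
E
```

```text
time: 1.5
eef_pos: [0.484, -0.3402, 0.2014]
tcp_rot: [0.999, 0.048, -0.0, 0.0]
contact_force: [-0.5, 0.6, 0.4]
opening: 1.0
finger_force: 0.0
yaw [-0.0965  0.      3.1413] [ 0.484  -0.3402  0.2014]
[252.1933 170.6468] [231 154  48  46 688] 0.058 ((0.4860938489437103, -0.3396740257740021), 0.024861257523298264) ((0.4864029288291931, -0.3398962914943695), (0.043796565383672714, 0.04459841921925545), 18.202220916748047)
[252.1933 170.6468] [231 154  48  46 688] 0.05970995775167773 ((0.4864961504936218, -0.3396374583244324), 0.02471386268734932) ((0.4868033826351166, -0.33985838294029236), (0.04353584349155426, 0.044332925230264664), 18.202287673950195)
[340.7903 186.2796] [330 178  34  33 186] 0.058 ((0.47856128215789795, -0.4340147376060486), 0.014473981224000454) ((0.46947306394577026, -0.44618141651153564), (0.0358879379928112, 0.05341758579015732), 141.24649047851562)
[340.7903 186.2796] [330 178  34  33 186] 0.026102411672645764 ((0.4702206552028656, -0.44517338275909424), 0.016070188954472542) ((0.46012306213378906, -0.4586913287639618), (0.039873331785202026, 0.05935001000761986)
[... 455 characters left out ...]
874), 165.81396484375)
blue [ 95.0942 187.4903] [ 0.4661 -0.187   0.0747]
0.2 3522 [ 0.2267 -0.1482  0.3001] [0.2461 0.0645 0.6293]
0.39999999999999997 1901 [ 0.4035 -0.2317  0.4422] [ 0.4496 -0.0046  1.1053]
0.44999999999999996 334 [ 0.4507 -0.0137  0.4423] [ 0.4999 -0.0004  0.5317]
0.49999999999999994 985 [ 0.5    -0.0133  0.3221] [0.55   0.3    0.7014]
0.5499999999999999 1984 [ 0.55   -0.0302  0.3006] [0.5999 0.2997 0.7323]
0.5999999999999999 712 [ 0.6001 -0.0184  0.3001] [0.65   0.2628 0.505 ]
0.6499999999999999 884 [ 0.65   -0.0136  0.3001] [0.7    0.2611 0.5267]
0.7 531 [ 0.7    -0.0086  0.3   ] [0.75   0.2619 0.533 ]
0.7499999999999998 408 [0.7504 0.2323 0.3002] [0.7999 0.261  0.3546]
```

View pics/w1.png

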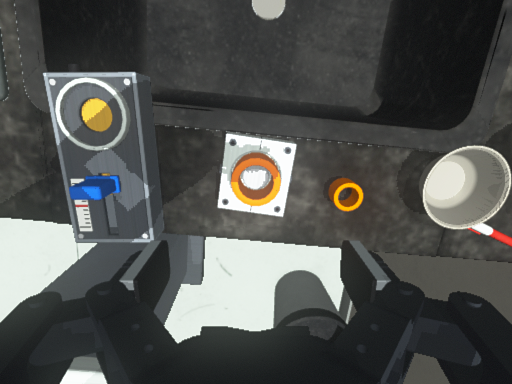

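The wrist view shows the ring in the mould at (257,178), the small ring at (346,195), and the collar at (93,114). The ring's circle has a radius of 25 mm against 26 expected, with its centre at about (0.486,-0.339), and the top camera agrees within 2 mm. I'll descend and grip.

```bash
python3 -m inch '[{"slide":[0.2,-0.1,4],"turn":0,"grip":8.54},{"slide":[0.2,-0.1,8],"turn":0,"grip":8.54},{"slide":[0.2,-0.1,12],"turn":0,"grip":8.54},{"slide":[0.2,-0.1,14],"turn":0,"grip":8.54},{"slide":[0.2,-0.1,15],"turn":0,"grip":8.54},{"slide":[0.2,-0.1,16],"turn":0,"grip":8.54},{"slide":[0.2,-0.1,17],"turn":0,"grip":8.54},{"slide":[0.2,-0.1,17],"turn":0,"grip":8.54},{"slide":[0.2,-0.1,17],"turn":0,"grip":8.54}]' 40 
python3 -m inch '[{"slide":[0,0,0],"turn":0,"grip":6},{"slide":[0,0,0],"turn":0,"grip":5.5},{"slide":[0,0,0],"turn":0,"grip":4.5},{"slide":[0,0,0],"turn":0,"grip":4.5},{"slide":[0,0,0],"turn":0,"grip":4.5},{"slide":[0,0,0],"turn":0,"grip":4.5},{"slide":[0,0,0],"turn":0,"grip":4.5},{"slide":[0,0,0],"turn":0,"grip":4.5},{"slide":[0,0,0],"turn":0,"grip":4.5},{"slide":[0,0,0],"turn":0,"grip":4.5}]' 40
```

```text
time: 2.45
eef_pos: [0.4873, -0.3382, 0.0321]
tcp_rot: [0.999, 0.049, 0.0, 0.0]
contact_force: [0.2, -1.2, 0.3]
opening: 1.003
finger_force: 0.0
time: 3.45
eef_pos: [0.4878, -0.3392, 0.0328]
tcp_rot: [0.999, 0.05, 0.001, 0.002]
contact_force: [-0.7, -3.6, 6.1]
opening: 0.594
finger_force: 42.1
```

```bash
python3 -m inch '[{"slide":[0,0,-0.5],"turn":0,"grip":4.5},{"slide":[0,0,-1],"turn":0,"grip":4.5},{"slide":[0,0,-1.5],"turn":0,"grip":4.5},{"slide":[0,0,-2],"turn":0,"grip":4.5},{"slide":[0,0,-3],"turn":0,"grip":4.5},{"slide":[0,0,-4.5],"turn":0,"grip":4.5},{"slide":[0,0,-6],"turn":0,"grip":4.5},{"slide":[0,0,-8],"turn":0,"grip":4.5},{"slide":[0,0,-10],"turn":0,"grip":4.5},{"slide":[0,0,-10],"turn":0,"grip":4.5},{"slide":[0,0,-10],"turn":0,"grip":4.5},{"slide":[0,0,-10],"turn":0,"grip":4.5}]'
python3 - <<'E'
from h import *
np.set_printoptions(precision=4,suppress=True)
s=ctrl.get_state();p,d=ctrl.read_camera("wrist");np.savez("/tmp/w2.npz",p=p,d=d)
cv2.imwrite("pics/w2.png",p[:,:,::-1]);K,T=cam("wrist",s);P=cloud(K,T,d)
t=s["eef_pos"]; print(s["tcp_rot"],t)
for c,st,l in blobs(mask(p,"orange"),100):
    q=P[l]; print(c,st,"zmin/max",np.percentile(q[:,2],[2,98]),"rel tcp",q.min(0)-t,q.max(0)-t)
E
```

```text
time: 4.65
eef_pos: [0.4863, -0.3371, 0.1303]
tcp_rot: [0.999, 0.049, -0.001, -0.001]
contact_force: [1.0, 0.4, -0.8]
opening: 0.594
finger_force: 42.8
[ 0.9988  0.0494 -0.0006 -0.0007] [ 0.4863 -0.3371  0.1303]
[361.9279 208.5907] [349 197  44  41 430] zmin/max [0.0024 0.0275] rel tcp [-0.0453 -0.1398 -0.1299] [0.0698 0.0066 0.1437]
[252.2859 262.762 ] [ 201  203  109  118 8199] zmin/max [0.1212 0.1575] rel tcp [-0.075  -0.0307 -0.1303] [0.0698 0.0246 0.1437]
[376.8813 223.5646] [362 210  27  25 379] zmin/max [0.0018 0.0277] rel tcp [-0.0312 -0.125  -0.1304] [0.0698 0.0066 0.1437]
```

View pics/w2.png

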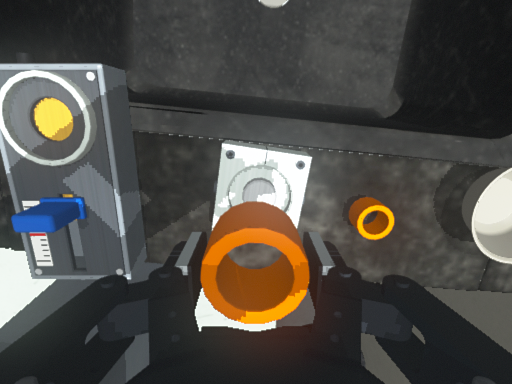

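The ring is held upright, with its rim centred near (254,276), and the mould is empty. Now I'll work out the ring's offset from the TCP and the nest from the window and collar.

```bash
cat >> h.py <<'E'
def yellow(p,K,T,zz=0.045):
    h,s,v=cv2.split(cv2.cvtColor(p,cv2.COLOR_RGB2HSV)); m=((h>18)&(h<30)&(s>120)&(v>100)).astype(np.uint8)
    out=[]
    for c,st,l in blobs(m,40):
        q=onplane(K,T,np.argwhere(l)[:,::-1],zz)[:,:2]
        if .4<q.mean()*0+q[:,0].mean()<.65 and -.3<q[:,1].mean()<-.1: out.append((c,st[4],(q.min(0)+q.max(0))/2,q.mean(0),np.ptp(q,0)))
    return out
def gate(P,K,T,p,xlim=(.35,.65),ylim=(-.3,-.08)):
    m=(abs(P[:,:,2]-.045)<.008)&(P[:,:,0]>xlim[0])&(P[:,:,0]<xlim[1])&(P[:,:,1]>ylim[0])&(P[:,:,1]<ylim[1])
    b=max(blobs(m.astype(np.uint8),50),key=lambda t:t[1][4])
    uv=np.argwhere(b[2])[:,::-1]
    return cv2.minAreaRect(onplane(K,T,uv,.045)[:,:2].astype(np.float32))
def collar(P,K,T,p):
    m=(abs(P[:,:,2]-.0535)<.0035)&(abs(P[:,:,0]-.536)<.05)&(abs(P[:,:,1]+.173)<.05)
    q=onplane(K,T,np.argwhere(m)[:,::-1],.053)[:,:2].astype(np.float32)
    return len(q),cv2.minEnclosingCircle(q),(q.min(0)+q.max(0))/2
E
python3 - <<'E'
from h import *
np.set_printoptions(precision=4,suppress=True)
st={"tcp_rot":[.9988,.048,0,0],"eef_pos":np.array([.484,-.3402,.2014])}
for f,n in (("top0","top"),("w1","wrist")):
    z=np.load(f"/tmp/{f}.npz");p,d=z["p"],z["d"];K,T=cam(n,st);P=cloud(K,T,d)
    print(f,yellow(p,K,T),gate(P,K,T,p),collar(P,K,T,p))
z=np.load("/tmp/w2.npz");p,d=z["p"],z["d"];s=ctrl.get_state();K,T=cam("wrist",s);P=cloud(K,T,d)
l=max(blobs(mask(p,"orange"),100),key=lambda t:t[1][4])[2]
zt=.1555
m=(l&(P[:,:,2]>.152)&(P[:,:,2]<.161)).astype(np.uint8)
m=max(blobs(m,100),key=lambda t:t[1][4])[2].astype(np.uint8)
cs,hi=cv2.findContours(m,cv2.RETR_CCOMP,cv2.CHAIN_APPROX_NONE)
for c in cs:
    if len(c)>60:
        q=onplane(K,T,c[:,0],zt)[:,:2].astype(np.float32);print(len(c),cv2.minEnclosingCircle(q),(q.min(0)+q.max(0))/2-s["eef_pos"][:2],np.ptp(q,0))
E
```

```text
top0 [(array([237.2935, 210.3152]), np.int32(92), array([ 0.5359, -0.1732]), array([ 0.5349, -0.1741]), array([0.0303, 0.0302]))] ((0.48558497428894043, -0.1782129406929016), (0.1794567108154297, 0.08979927748441696), 5.636414051055908) (109, ((0.5345484018325806, -0.17551226913928986), 0.03625168651342392), array([ 0.5351, -0.1751], dtype=float32))
w1 [(array([ 96.3387, 114.3636]), np.int32(803), array([ 0.5329, -0.1756]), array([ 0.5331, -0.176 ]), array([0.0321, 0.0301]))] ((0.48306193947792053, -0.18143969774246216), (0.17979902029037476, 0.09357399493455887), 5.594049453735352) (1205, ((0.533496081829071, -0.17581617832183838), 0.035627566277980804), array([ 0.5329, -0.1756], dtype=float32))
311 ((0.4817432761192322, -0.33724650740623474), 0.026343833655118942) [-0.0041 -0.0006] [0.0515 0.0503]
212 ((0.48191413283348083, -0.33739590644836426), 0.017993347719311714) [-0.0042 -0.0003] [0.0343 0.0355]
```

```bash
python3 -m inch '[{"slide":[0.6,-1.5,0],"turn":0,"grip":4.5},{"slide":[1.7,-4,0],"turn":0,"grip":4.5},{"slide":[2.8,-6.5,0],"turn":0,"grip":4.5},{"slide":[3.9,-9,0],"turn":0,"grip":4.5},{"slide":[4.9,-11.5,0],"turn":0,"grip":4.5},{"slide":[5.7,-13.5,0],"turn":0,"grip":4.5},{"slide":[6.3,-15,0],"turn":0,"grip":4.5},{"slide":[6.6,-15.7,0],"turn":0,"grip":4.5},{"slide":[6.6,-15.7,0],"turn":0,"grip":4.5},{"slide":[6.6,-15.7,0],"turn":0,"grip":4.5},{"slide":[6.6,-15.7,0],"turn":0,"grip":4.5}]'
cat > look.py <<'E'
from h import *
import sys
np.set_printoptions(precision=4,suppress=True)
s=ctrl.get_state();t=s["eef_pos"];print(s["tcp_rot"],t); zt=t[2]+.0252
for n in("wrist","top","scene"):
    p,d=ctrl.read_camera(n);np.savez(f"/tmp/{sys.argv[1]}_{n}.npz",p=p,d=d,t=t,r=s["tcp_rot"]);cv2.imwrite(f"pics/{sys.argv[1]}_{n}.png",p[:,:,::-1])
    K,T=cam(n,s);P=cloud(K,T,d)
    for c,st,l in blobs(mask(p,"orange"),20):
        q=P[l];q=q[np.linalg.norm(q[:,:2]-t[:2],axis=1)<.06]
        if len(q)>10: print(n,c,st,q.mean(0)-t,np.percentile(q,[3,97],0).ravel())
p=np.load(f"/tmp/{sys.argv[1]}_wrist.npz");K,T=cam("wrist",s);P=cloud(K,T,p["d"])
l=max(blobs(mask(p["p"],"orange"),100),key=lambda t:t[1][4])[2]
m=(l&(abs(P[:,:,2]-zt)<.005)).astype(np.uint8)
for c in cv2.findContours(m,cv2.RETR_CCOMP,cv2.CHAIN_APPROX_NONE)[0]:
    if len(c)>60: print("rim",cv2.minEnclosingCircle(onplane(K,T,c[:,0],zt)[:,:2].astype(np.float32)))
E
python3 look.py a
```

```text
time: 5.8
eef_pos: [0.5369, -0.1758, 0.1314]
tcp_rot: [0.999, 0.049, 0.0, 0.0]
contact_force: [-0.7, 0.4, -0.9]
opening: 0.59
finger_force: 42.8
[0.9988 0.0488 0.     0.0001] [ 0.5369 -0.1758  0.1314]
wrist [252.6409 262.7215] [ 200  202  110  119 8087] [-0.0037  0.0006  0.0155] [ 0.5131 -0.1977  0.1225  0.5569 -0.1536  0.1584]
scene [270.1899 185.8062] [258 174  20  22 258] [-0.0164  0.0101  0.0087] [ 0.5071 -0.1964  0.1192  0.5433 -0.1503  0.158 ]
rim ((0.5325613021850586, -0.17517255246639252), 0.026762772351503372)
rim ((0.5335438847541809, -0.17609722912311554), 0.01761820539832115)
rim ((0.5489411950111389, -0.17544019222259521), 0.016522923484444618)
```

Run:
```python
import cv2,numpy as np
a=cv2.imread("pics/a_wrist.png");b=cv2.imread("pics/a_scene.png")[150:260,220:360]
b=cv2.resize(b,None,fx=2.8,fy=2.8,interpolation=cv2.INTER_CUBIC)
o=np.zeros((700-100,800,3),np.uint8); a=cv2.resize(a,(400,300)); o[:300,:400]=a; o[:308,400:792]=b
c=cv2.imread("pics/a_top.png")[160:270,190:300];o[300:600,:300]=cv2.resize(c,(300,300))
cv2.imwrite("pics/a_all.png",o)
```

```text
(no output)
```

View pics/a_all.png

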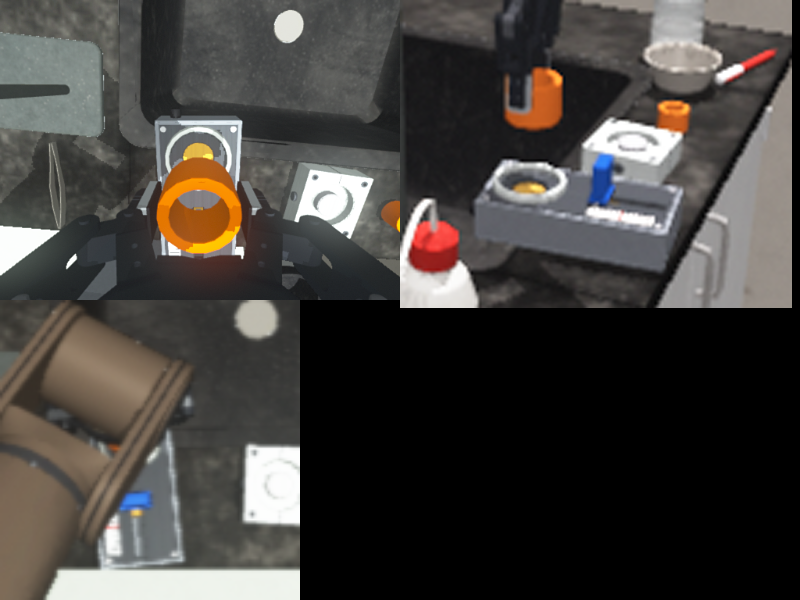

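The wrist view shows the ring directly in line with the window and collar, and the shutter is still closed. I'll fit the visible collar arc in this view and check it against the scene camera.

Run:
```python
from h import *
from scipy.optimize import least_squares
np.set_printoptions(precision=4,suppress=True)
for f,n,lo in(("a_wrist","wrist",.54),("a_scene","scene",.4),("w2","wrist",.4)):
    z=np.load(f"/tmp/{f}.npz");p,d=z["p"],z["d"]
    s=dict(tcp_rot=[.9988,.0494,-.0006,-.0007],eef_pos=np.array([.4863,-.3371,.1303])) if f=="w2" else dict(tcp_rot=z["r"],eef_pos=z["t"])
    K,T=cam(n,s);P=cloud(K,T,d)
    v=cv2.cvtColor(p,cv2.COLOR_RGB2HSV);
    m=(abs(P[:,:,2]-.0535)<.0045)&(abs(P[:,:,0]-.535)<.05)&(abs(P[:,:,1]+.175)<.05)&(v[:,:,1]<60)&(v[:,:,2]>110)
    q=onplane(K,T,np.argwhere(m)[:,::-1],.053)[:,:2]
    # centre such that all points lie in the annulus 30..35.5 mm
    r=least_squares(lambda c:np.maximum(np.abs(np.linalg.norm(q-c,axis=1)-.03275)-.00275,0)*1e3+0.02*(np.linalg.norm(q-c,axis=1)-.03275)*1e3,[.535,-.175],loss="soft_l1")
    print(f,len(q),r.x,r.cost, np.ptp(q,0), yellow(p,K,T))
    if n=="scene":
        l=max(blobs(mask(p,"orange"),20),key=lambda t:t[1][4] if abs(t[0][0]-270)<10 else 0)[2]
        q=P[l]; q=q[(q[:,2]<.152)&(q[:,2]>.124)][:,:2]
        w=q-T[:2,3];print("scene ring cyl",least_squares(lambda c:(np.linalg.norm(q-c,axis=1)-.026)*1e3,[.535,-.175],loss="soft_l1").x)
```

```text
a_wrist 972 [ 0.5329 -0.1751] 0.6889377846959697 [0.0702 0.0687] [(array([252.552 , 192.9158]), np.int32(558), array([ 0.5387, -0.1748]), array([ 0.5397, -0.1737]), array([0.0199, 0.0319])), (array([273.5436, 310.8628]), np.int32(780), array([ 0.4318, -0.2017]), array([ 0.4266, -0.2042]), array([0.0427, 0.0597]))]
a_scene 125 [ 0.5327 -0.1724] 39.15472531908281 [0.0708 0.0745] []
scene ring cyl [ 0.5335 -0.1758]
w2 2241 [ 0.5329 -0.1765] 71.99253095247427 [0.0689 0.0709] [(array([ 53.0829, 118.8149]), np.int32(1302), array([ 0.5329, -0.1765]), array([ 0.5331, -0.1766]), array([0.0316, 0.0292]))]
```

Ring and nest agree within about 1 mm in the wrist view, so I'll lower with a tiny y correction.

```bash
python3 -m inch '[{"slide":[0,-0.1,1],"turn":0,"grip":4.5},{"slide":[0,-0.1,2.2],"turn":0,"grip":4.5},{"slide":[0,-0.1,3.4],"turn":0,"grip":4.5},{"slide":[0,-0.1,4.6],"turn":0,"grip":4.5},{"slide":[0,-0.1,5.4],"turn":0,"grip":4.5},{"slide":[0,-0.1,6],"turn":0,"grip":4.5},{"slide":[0,-0.1,6],"turn":0,"grip":4.5},{"slide":[0,-0.1,6],"turn":0,"grip":4.5},{"slide":[0,-0.1,6],"turn":0,"grip":4.5}]'; python3 look.py b
```

```text
time: 6.85
eef_pos: [0.5375, -0.1742, 0.0721]
tcp_rot: [0.999, 0.049, 0.001, 0.0]
contact_force: [-0.3, -0.6, -1.2]
opening: 0.592
finger_force: 42.8
[0.9988 0.0494 0.0006 0.0004] [ 0.5375 -0.1742  0.0721]
wrist [252.2571 264.6728] [ 200  202  110  120 7010] [-0.0056  0.0006  0.0138] [ 0.5135 -0.1966  0.0626  0.5574 -0.1519  0.0989]
scene [268.9843 207.0787] [257 195  20  23 254] [-0.0148  0.0078  0.0061] [ 0.5076 -0.1941  0.0394  0.5482 -0.1484  0.0988]
rim ((0.5331082344055176, -0.17358143627643585), 0.026815524324774742)
rim ((0.539854109287262, -0.1738818883895874), 0.02419999986886978)
```

```bash
python3 -m inch '[{"slide":[0,0.05,0.3],"turn":0,"grip":4.5},{"slide":[0,0.05,0.6],"turn":0,"grip":4.5},{"slide":[0,0.05,0.9],"turn":0,"grip":4.5},{"slide":[0,0.05,0.9],"turn":0,"grip":4.5},{"slide":[0,0.05,0.9],"turn":0,"grip":4.5}]'
python3 -m inch '[{"slide":[0,0,0.1],"turn":0,"grip":4.5},{"slide":[0,0,0.2],"turn":0,"grip":4.5},{"slide":[0,0,0.2],"turn":0,"grip":4.5},{"slide":[0,0,0.2],"turn":0,"grip":4.5}]'
```

```text
time: 7.5
eef_pos: [0.5368, -0.1744, 0.0621]
tcp_rot: [0.999, 0.049, -0.0, -0.0]
contact_force: [-0.7, 0.6, -0.6]
opening: 0.593
finger_force: 42.8
time: 7.9
eef_pos: [0.537, -0.1745, 0.0603]
tcp_rot: [0.999, 0.049, 0.0, -0.0]
contact_force: [0.3, -0.2, -0.8]
opening: 0.595
finger_force: 42.8
```

```bash
python3 -m inch '[{"slide":[0,0,0.05],"turn":0,"grip":4.5},{"slide":[0,0,0.1],"turn":0,"grip":4.5},{"slide":[0,0,0.1],"turn":0,"grip":4.5},{"slide":[0,0,0.1],"turn":0,"grip":4.5}]'
python3 -m inch '[{"slide":[0,0,0.05],"turn":0,"grip":4.5},{"slide":[0,0,0.1],"turn":0,"grip":4.5},{"slide":[0,0,0.1],"turn":0,"grip":4.5},{"slide":[0,0,0.1],"turn":0,"grip":4.5}]'
```

```text
time: 8.3
eef_pos: [0.5371, -0.1745, 0.0599]
tcp_rot: [0.999, 0.049, 0.0, 0.0]
contact_force: [-2.2, 2.2, 3.3]
opening: 0.586
finger_force: 43.2
time: 8.7
eef_pos: [0.5371, -0.1745, 0.0599]
tcp_rot: [0.999, 0.049, -0.0, -0.0]
contact_force: [-3.8, 2.4, 10.2]
opening: 0.593
finger_force: 43.6
```

Contact came at TCP z 0.0599, against a predicted 0.0598 for the ring standing on the plate. I'll relax the push by 1 mm, release, and rise clear.

```bash
python3 -m inch '[{"slide":[0,0,-0.1],"turn":0,"grip":4.5},{"slide":[0,0,-0.1],"turn":0,"grip":5.2},{"slide":[0,0,-0.1],"turn":0,"grip":5.4},{"slide":[0,0,-0.1],"turn":0,"grip":5.7},{"slide":[0,0,-0.1],"turn":0,"grip":6},{"slide":[0,0,-0.1],"turn":0,"grip":6.5},{"slide":[0,0,-0.1],"turn":0,"grip":7},{"slide":[0,0,-0.1],"turn":0,"grip":7},{"slide":[0,0,-0.1],"turn":0,"grip":7},{"slide":[0,0,-0.1],"turn":0,"grip":7}]' 20
python3 -m inch '[{"slide":[0,0,-0.5],"turn":0,"grip":7},{"slide":[0,0,-1.5],"turn":0,"grip":7},{"slide":[0,0,-3],"turn":0,"grip":7},{"slide":[0,0,-5],"turn":0,"grip":7},{"slide":[0,0,-7],"turn":0,"grip":7},{"slide":[0,0,-9],"turn":0,"grip":7},{"slide":[0,0,-9],"turn":0,"grip":7},{"slide":[0,0,-9],"turn":0,"grip":7},{"slide":[0,0,-9],"turn":0,"grip":7}]'
python3 look.py c
python3 - <<'E'
from h import *
np.set_printoptions(precision=4,suppress=True)
z=np.load("/tmp/c_wrist.npz");p,d=z["p"],z["d"];K,T=cam("wrist",dict(tcp_rot=z["r"],eef_pos=z["t"]));P=cloud(K,T,d)
near=(abs(P[:,:,0]-.535)<.05)&(abs(P[:,:,1]+.175)<.05)
m=((mask(p,"orange")>0)&near&(abs(P[:,:,2]-.085)<.006)).astype(np.uint8)
for c in cv2.findContours(m,cv2.RETR_CCOMP,cv2.CHAIN_APPROX_NONE)[0]:
    if len(c)>50: print("rim",cv2.minEnclosingCircle(onplane(K,T,c[:,0],.085)[:,:2].astype(np.float32)))
b=[x for x in blobs(mask(p,"blue"),60)]
for c,st,l in b: q=P[l];t=q[abs(q[:,2]-.085)<.006];print("blue",c,st,len(t),t.mean(0),cv2.minAreaRect(t[:,:2].astype(np.float32)))
h=P[near&(mask(p,"orange")>0)];h=h[abs(h[:,2]-.085)<.005];A=np.c_[h[:,:2],np.ones(len(h))];print("tilt/height",np.linalg.lstsq(A,h[:,2],rcond=None)[0][:2],h[:,2].mean())
print(collar(P,K,T,p))
E
```

```text
time: 9.7
eef_pos: [0.537, -0.1745, 0.0594]
tcp_rot: [0.999, 0.049, 0.0, 0.0]
contact_force: [-0.2, -0.1, 0.6]
opening: 0.825
finger_force: 0.0
time: 10.6
eef_pos: [0.5363, -0.1741, 0.1484]
tcp_rot: [0.999, 0.049, -0.001, -0.0]
contact_force: [0.2, -0.4, -1.1]
opening: 0.818
finger_force: 0.0
[ 0.9988  0.0494 -0.0007 -0.0004] [ 0.5363 -0.1741  0.1484]
wrist [254.5414 200.311 ] [ 222  169   67   65 2344] [ 0.0006  0.0002 -0.0723] [ 0.5138 -0.1955  0.0513  0.5571 -0.152   0.087 ]
scene [265.8915 208.6158] [257 199  20  20 341] [-0.0057  0.009  -0.0757] [ 0.5077 -0.1945  0.0524  0.5538 -0.1488  0.0866]
rim ((0.5333600044250488, -0.17431841790676117), 0.025661218911409378)
rim ((0.5331506729125977, -0.17480042576789856), 0.018114572390913963)
blue [256.0072 278.3709] [ 238  260   36   37 1251] 637 [ 0.4652 -0.1818  0.085 ] ((0.4634673595428467, -0.18196912109851837), (0.01487430464476347, 0.029200010001659393), 5.584768772125244)
tilt/height [0.039  0.0104] 0.08533457773744994
(1050, ((0.5334768295288086, -0.175000861287117), 0.034829121083021164), array([ 0.54 , -0.175], dtype=float32))
```

View pics/c_wrist.png

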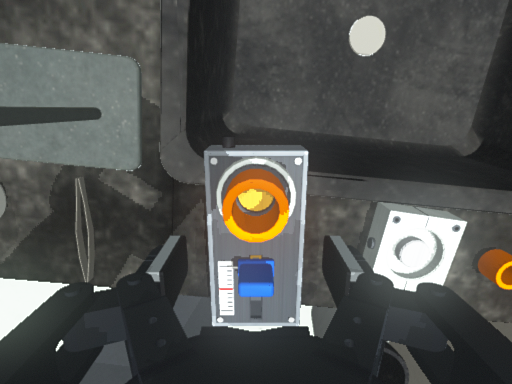

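The ring stands flat in the collar: rim centre (0.533,-0.1745) against nest (0.533,-0.175), height 0.085. The handle is at image (256,278), world (0.464–0.466,-0.182), still closed. I'll go over the handle, descend and grip it across its 30 mm.

```bash
python3 -m inch '[{"slide":[-1.5,0,0],"turn":0,"grip":7},{"slide":[-4,0,0],"turn":0,"grip":7},{"slide":[-6,0.1,0],"turn":0,"grip":7},{"slide":[-7.1,0.1,0],"turn":0,"grip":7},{"slide":[-7.1,0.1,1],"turn":0,"grip":7},{"slide":[-7.1,0.1,3],"turn":0,"grip":7},{"slide":[-7.1,0.1,5],"turn":0,"grip":7},{"slide":[-7.1,0.1,7],"turn":0,"grip":7},{"slide":[-7.1,0.1,8.5],"turn":0,"grip":7},{"slide":[-7.1,0.1,9.4],"turn":0,"grip":7},{"slide":[-7.1,0.1,9.4],"turn":0,"grip":7},{"slide":[-7.1,0.1,9.4],"turn":0,"grip":7}]'
python3 - <<'E'
from h import *
s=ctrl.get_state();p,d=ctrl.read_camera("wrist");cv2.imwrite("pics/d_wrist.png",p[:,:,::-1])
print(s["eef_pos"],s["contact_force"])
E
```

```text
time: 11.95
eef_pos: [0.4669, -0.1826, 0.0554]
tcp_rot: [0.999, 0.049, 0.0, 0.0]
contact_force: [0.8, -0.4, -0.1]
opening: 0.819
finger_force: 0.0
[ 0.46694661 -0.18257697  0.05544502] [ 0.83989328 -0.44835803 -0.07864998]
```

View pics/d_wrist.png

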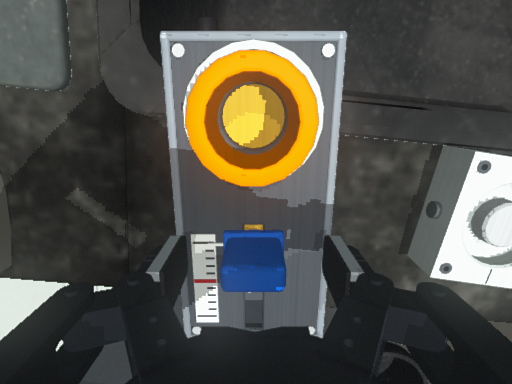

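The handle at (254,260) sits centred between the pads, and the ring at (253,117) is clear of them. I'll close and then slide.

```bash
python3 -m inch '[{"slide":[0,0,0],"turn":0,"grip":5},{"slide":[0,0,0],"turn":0,"grip":4},{"slide":[0,0,0],"turn":0,"grip":3.3},{"slide":[0,0,0],"turn":0,"grip":2.5},{"slide":[0,0,0],"turn":0,"grip":2.2},{"slide":[0,0,0],"turn":0,"grip":2.2},{"slide":[0,0,0],"turn":0,"grip":2.2},{"slide":[0,0,0],"turn":0,"grip":2.2},{"slide":[0,0,0],"turn":0,"grip":2.2}]' 60
```

```text
time: 12.9
eef_pos: [0.4666, -0.1819, 0.0561]
tcp_rot: [0.999, 0.049, 0.0, -0.001]
contact_force: [-2.1, 4.4, 5.9]
opening: 0.338
finger_force: 60.4
```

```bash
python3 -m inch '[{"slide":[-0.3,0,0],"turn":0,"grip":2.2},{"slide":[-0.6,0,0],"turn":0,"grip":2.2},{"slide":[-0.9,0,0],"turn":0,"grip":2.2},{"slide":[-1.2,0,0],"turn":0,"grip":2.2},{"slide":[-1.5,0,0],"turn":0,"grip":2.2},{"slide":[-1.8,0,0],"turn":0,"grip":2.2},{"slide":[-2.1,0,0],"turn":0,"grip":2.2},{"slide":[-2.4,0,0],"turn":0,"grip":2.2},{"slide":[-2.5,0,0],"turn":0,"grip":2.2},{"slide":[-2.5,0,0],"turn":0,"grip":2.2},{"slide":[-2.5,0,0],"turn":0,"grip":2.2},{"slide":[-2.5,0,0],"turn":0,"grip":2.2}]'
cat > fin.py <<'E'
from h import *
import sys
np.set_printoptions(precision=4,suppress=True)
s=ctrl.get_state();p,d=ctrl.read_camera("wrist");K,T=cam("wrist",s);P=cloud(K,T,d)
cv2.imwrite(f"pics/{sys.argv[1]}.png",np.vstack([p[:,:,::-1][60:],cv2.resize(p[215:345,140:340,::-1],(512,276))]))
print(s["eef_pos"],s["contact_force"],s["finger_force"])
m=max(blobs(mask(p,"orange"),100),key=lambda t:t[1][4])[2]&(abs(P[:,:,2]-.085)<.006)
for c in cv2.findContours(m.astype(np.uint8),cv2.RETR_CCOMP,cv2.CHAIN_APPROX_NONE)[0]:
    if len(c)>80: print("rim",cv2.minEnclosingCircle(onplane(K,T,c[:,0],.085)[:,:2].astype(np.float32)))
l=max(blobs(mask(p,"blue"),60),key=lambda t:t[1][4])[2]
q=P[l];q=q[abs(q[:,2]-.085)<.006];print("handle top",cv2.minAreaRect(q[:,:2].astype(np.float32)))
E
python3 fin.py e
```

```text
time: 14.1
eef_pos: [0.4437, -0.1842, 0.0562]
tcp_rot: [0.999, 0.049, 0.003, -0.0]
contact_force: [7.3, 5.8, 0.2]
opening: 0.337
finger_force: 59.8
[ 0.4437 -0.1842  0.0562] [7.318  5.8116 0.2007] 59.77828502655029
rim ((0.5316396951675415, -0.17514748871326447), 0.01867956481873989)
rim ((0.5314528942108154, -0.17535175383090973), 0.018160156905651093)
handle top ((0.44049814343452454, -0.1845160871744156), (0.015276670455932617, 0.029325708746910095), 3.4886913299560547)
```

View pics/e.png

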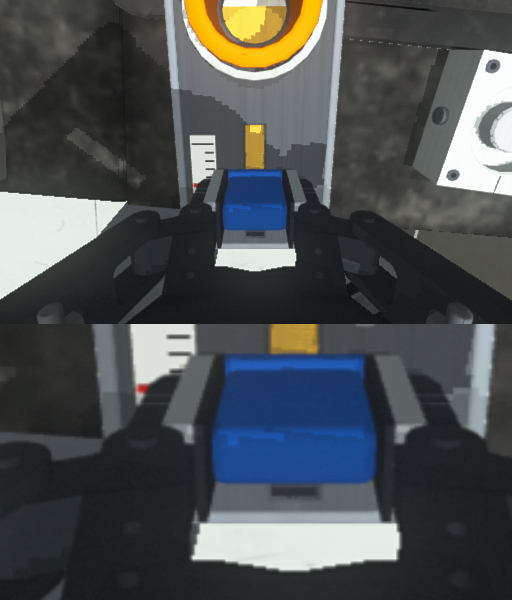

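The handle now stands near the red line. The TCP and blue-top measurements both give about 23 mm, and the 7.3 N spring force fits half travel. I'll add 2 mm, wait, and check that it stays still.

```bash
python3 -m inch '[{"slide":[-0.1,0,0],"turn":0,"grip":2.2},{"slide":[-0.2,0,0],"turn":0,"grip":2.2},{"slide":[-0.2,0,0],"turn":0,"grip":2.2},{"slide":[-0.2,0,0],"turn":0,"grip":2.2}]'; python3 fin.py f
python3 -m inch '[{"slide":[0,0,0],"turn":0,"grip":2.2},{"slide":[0,0,0],"turn":0,"grip":2.2},{"slide":[0,0,0],"turn":0,"grip":2.2},{"slide":[0,0,0],"turn":0,"grip":2.2},{"slide":[0,0,0],"turn":0,"grip":2.2},{"slide":[0,0,0],"turn":0,"grip":2.2},{"slide":[0,0,0],"turn":0,"grip":2.2},{"slide":[0,0,0],"turn":0,"grip":2.2},{"slide":[0,0,0],"turn":0,"grip":2.2},{"slide":[0,0,0],"turn":0,"grip":2.2}]'; python3 fin.py g
python3 - <<'E'
from h import *
p,d=ctrl.read_camera("scene");cv2.imwrite("pics/g_scene.png",cv2.resize(p[190:260,230:340,::-1],None,fx=7,fy=7,interpolation=cv2.INTER_CUBIC))
E
```

```text
time: 14.55
eef_pos: [0.4419, -0.1844, 0.0562]
tcp_rot: [0.999, 0.049, 0.003, -0.0]
contact_force: [6.6, 5.8, 0.3]
opening: 0.339
finger_force: 59.8
[ 0.4419 -0.1844  0.0562] [6.5865 5.8486 0.3156] 59.75815773010254
rim ((0.5310896039009094, -0.17966169118881226), 0.017789170145988464)
rim ((0.5301296710968018, -0.1697135716676712), 0.017540622502565384)
handle top ((0.4380393326282501, -0.1848335564136505), (0.016318902373313904, 0.02937190979719162), 4.143721580505371)
time: 15.6
eef_pos: [0.4419, -0.1844, 0.0562]
tcp_rot: [0.999, 0.049, 0.003, -0.0]
contact_force: [8.0, 6.1, -0.1]
opening: 0.338
finger_force: 59.8
[ 0.4419 -0.1844  0.0562] [ 7.9999  6.1309 -0.0797] 59.75791275501251
rim ((0.5316624641418457, -0.1750767081975937), 0.018656445667147636)
handle top ((0.43848875164985657, -0.18479816615581512), (0.015631210058927536, 0.029553713276982307), 2.8815906047821045)
```

View pics/g_scene.png

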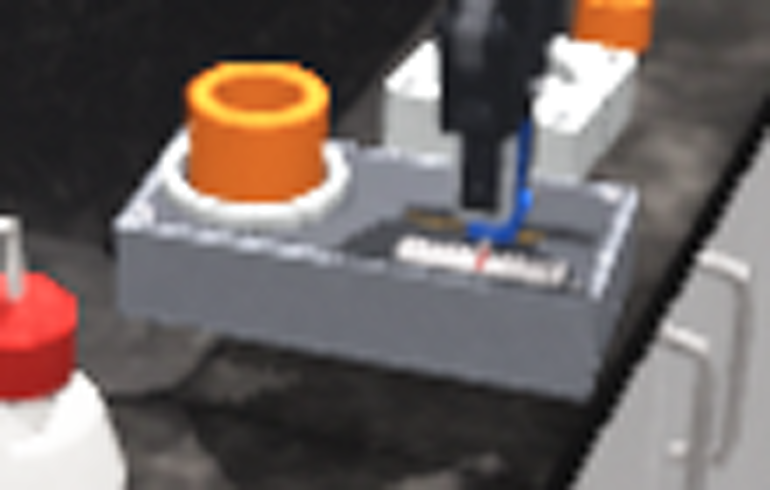

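The ring stands flat in the collar at (258,130), and the pointer is at the red line at (483,255). Travel is about 25 mm with a spring force of 8 N, and it hasn't moved over 1 s.

```bash
python3 -c "
from plant import ctrl
print(ctrl.sign_off())"
```

```text
the job is handed in; nothing more can be done
None
```

The job is handed in, though the sign-off returned no verdict: the ring stands flat in the collar, and the gripper is holding the shutter at about 25 mm, on the red half-way mark.

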